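Open the green flask on the dorm desk

TASK

Unscrew the lid of the green flask: turn it anticlockwise, seen from above, by short turns, taking a fresh hold whenever the wrist runs out, until the white line on the lid points at the white mark on the flask's shoulder. Then lift the lid off and set it down (do not drop it) right way up, wholly on the round cork coaster. Leave the blue flask's lid alone.

Things in the scene. Friction and masses are not known exactly. Their poses are not given: they have to be found in the camera images.
- green_flask: Olive-green flask fixed in a round black holder (100 mm across, 45 high); it cannot move or turn. 74 mm across; flat shoulder 162 mm, steel neck rim 190 mm above the desk. Origin: centre of the underside, on the desk; z up. x points to a white mark on the shoulder's edge, 31 mm from the axis. The lid lets go when its line is within 20 deg of the mark; hard stop 23 deg anticlockwise past it.
- green_lid: Dark olive screw lid, ribbed cylinder 52 mm across, 38 high, 70 g. Origin: centre of underside (168 mm above desk when on); z up; x: white line from top centre to edge. Starts 95 to 118 deg clockwise of the flask's x. Turns easily at one height, stays where left; until loose it lifts only 1 to 4 mm. Grip 25 N. Then lift 25 mm to clear the neck. Fingertips no lower than its underside.
- coaster: Round brown cork coaster lying fixed on the desk, 120 mm across, 6 mm thick. Origin: centre of its underside, on the desk (top 6 mm above it).
- blue_lid: Blue screw lid of the blue flask, same shape and size as the green lid, origin at the centre of its underside. To be left alone.
There are look-alikes about, which are no part of the job. Of the things like the green_lid, leave any that is pink or yellow; of the rest the smaller one is meant.

How it is judged:
By the outcome, as a careful person would: the job done as asked, in the order asked, and still so for the second after the job is handed in, with the robot touching nothing.
It also fails if it takes over 58 s, if anything falls off the work surface, if the arm or the gripper's body presses on something with over 40 N, if the wrist force passes 120 N, or if a joint passes its speed limit or range.

ROBOT

A 6-joint arm with a two-finger parallel gripper is mounted at the origin on the work surface. World frame = base frame: x ahead of the robot, y to its left, z up, the work surface at z = 0. Lengths are in m, angles in rad, forces in N, time in s.
With the tool pointing down it reaches from about 0.35 to 0.775 m from the base axis. Payload 7.3 kg.
Tool frame: the origin (TCP) lies at the very end of the fingers, on their centre line; the grasp point (between the pads) lies 19 mm behind it (ctrl.tcp_to_grasp is the distance from the TCP to the grasp point, in m); z points along the fingers, y is the direction in which the jaws open and shut (so a half turn about z gives the same grasp; the last joint's range is limited). The gripper opens to 92 mm and grips with 3 to 60 N. Pads are 19 mm wide; open, the fingers measure 130 mm over their backs; the gripper's body (75 mm by 190 mm) begins 47 mm behind the grasp point.
Start: joints at [1.167, 0.342, 1.524, -0, 1.275, -0.146], TCP at [0.134, 0.508, 0.227] pointing down, gripper open.
Joint ranges: [-2.53, 2.53], [-0.77, 2.02], [0.04, 2.7], [-1, 4.14], [0.28, 2.66], [-3.11, 3.11]. Speed limits (rad/s): [2.57, 2.57, 3.14, 3.14, 3.14, 3.14].

INTERFACE

Orientations are given as a unit quaternion [w, x, y, z].
In Python, from cell import ctrl gives the robot as it stands.
- The arm moves only by the shell command python3 -m creep 'ROWS' [OPENING] [FORCE]. ROWS is JSON, a list of rows, each a list of 2 entries, a list of its own where there are three numbers: the shift along the tool's x, y, z in m, then the turn, a rotation vector about the tool's x, y, z in rad. In form: [[[dx, dy, dz], [ax, ay, az]], ...]. A call has exactly 5 rows; each row shifts and turns the commanded pose from where the row before left it, along the tool's axes as they then stand; what a row does not reach is not made up. A row lasts 1/12 s, in which the tool goes at most 41.7 mm and 7.16 degrees, less where a joint would pass 70% of its speed; a pose out of reach is approached as far as the arm can. A call with a gripper value outside its range is refused whole. OPENING is the finger opening in m, from 0 to 0.0918, set as the call begins (- or left out, the last holds). The fingers move at their own pace and stop on an object; FORCE is the grip in N (left out, the last holds). Time passes only in rows, so rows that do not move let the fingers close, or fill a call up. It gives the time, the measured TCP pose, the force and the opening at its end, in the units of the state.
- ctrl.sense(): the state, without advancing time (a new reading comes with each control period).
- ctrl.capture(name): name is "scene" or "side" or "wrist"; returns a dict with "img" (480x640x3 uint8, red, green, blue), "z_map" (480x640 float32, m along the optical axis (not along the pixel's ray), 0 where there is no reading), "fx", "fy", "cx", "cy" (pixels), "rvec" (rotation vector, rad) and "tvec" (3), from world to camera coordinates, as OpenCV has them; the wrist camera has in their place "T_tool_cam" (4x4, takes a point from camera to tool coordinates, whose origin is the TCP and whose axes are the flange's). Camera axes: x right, y down, z forward; pixel columns grow to the right and rows downward; lengths in m; the calibration is good to about 2 mm. A picture is of the moment at which its call begins: read the wrist's pose just before it.
- ctrl.hand_in(): hands the job in, once; it reports no verdict.
Trained networks look in the newest picture that a camera, given by its name, has taken for a name from the list of things; names that differ only in an ending like _2 or _b are one class to them, and where a whole thing is asked for, a point or a joint stands for the part that bears it (a point fixed in the world has none). Each returns a list of dicts, best first, with "conf" (0 to 1); they miss things now and then, are a little off and sometimes report something else, mostly with a low value. They report only what shows in the picture. A call takes as long as a camera call. They do not tell look-alikes from the thing itself.
- ctrl.find_in(query, camera): "bbox" ([left, top, width, height] in pixels, round what is visible of it).
- ctrl.masks_of(query, camera): "pixels" (480x640 bool, what is visible of it) and "bbox" ([left, top, width, height] in pixels, round what is visible of it).
- ctrl.spot_point(query, camera): "at" ([row, column] in pixels: a listed point, or the origin of a listed thing).
The state is a dict: "t": time; "q": joint angles; "qvel": joint speeds; "tau": joint torques, N m; "tcp_pos": TCP position; "eef_rot": TCP orientation; "contact_force": force on the tool from outside, world axes, zero at the start; "torque": the same for the moment, N m; "gripper_width": opening from 0.0 (shut) to 1.0 (fully open).
Only numpy, scipy, OpenCV 4.12 (cv2) and the standard library are available. Lean on these libraries where they do the work, as an engineer would, in place of code of your own. Each camera call takes 0.05 s, during which the arm holds its last target. There are 200 camera calls.

## Working session

There is one attempt and no reset: what is moved stays moved. The work goes in short steps, Python scripts to look and compute and a shell command to move; the robot and the scene stay as the last step left them, time stands still between calls to the robot, and variables do not carry over. Pictures are saved under pics/ and viewed, about 8 in all and at most 12, crops included, and the job is handed in when it is done.

```bash
mkdir -p pics; cat > h.py <<'E'
import numpy as np, cv2
from cell import ctrl
from scipy.spatial.transform import Rotation as R
def cap(n):
    s=ctrl.sense(); c=ctrl.capture(n)
    if 'rvec' in c:
        T=np.eye(4);T[:3,:3]=cv2.Rodrigues(np.array(c['rvec'],float))[0];T[:3,3]=np.ravel(c['tvec']);T=np.linalg.inv(T)
    else:
        q=s['eef_rot'];W=np.eye(4);W[:3,:3]=R.from_quat([q[1],q[2],q[3],q[0]]).as_matrix();W[:3,3]=s['tcp_pos'];T=W@np.array(c['T_tool_cam'])
    c['T']=T
    return c
def cloud(c):
    z=c['z_map'];v,u=np.mgrid[:480,:640]
    P=np.stack([(u-c['cx'])/c['fx']*z,(v-c['cy'])/c['fy']*z,z],-1)
    return P@c['T'][:3,:3].T+c['T'][:3,3]
def save(c,n): cv2.imwrite(f'pics/{n}.png',c['img'][...,::-1])
E
python3 - <<'E'
from h import *
print(ctrl.sense())
ims=[]
for n in ['scene','side']:
    c=cap(n);ims.append(c['img']);P=cloud(c)
    for q in ['green_lid','blue_lid','coaster','green_flask']:
        for m in ctrl.masks_of(q,n):
            p=P[m['pixels']&(c['z_map']>0)]
            top=p[p[:,2]>np.percentile(p[:,2],95)-.006]
            print(n,q,round(m['conf'],2),m['bbox'],'med',np.median(p,0).round(3),'top',((top.max(0)+top.min(0))/2).round(3),(top.max(0)-top.min(0)).round(3))
cv2.imwrite('pics/a.png',ims[0][...,::-1]);cv2.imwrite('pics/b.png',ims[1][...,::-1])
E
```

```text
{'t': 0.0, 'q': array([ 1.16701228e+00,  3.42722600e-01,  1.52504856e+00, -9.63342053e-06,
        1.27537463e+00, -1.46045001e-01]), 'qvel': array([ 7.03759176e-05,  2.67872599e-04, -6.51745444e-04,  9.23754995e-04,
        1.94564969e-03,  1.78302720e-03]), 'tau': array([-1.90967214e-03, -4.31240380e+01, -2.44222802e+01,  7.15921680e-02,
        5.58192597e-02, -1.16471333e-04]), 'tcp_pos': array([0.13365914, 0.50727156, 0.22603401]), 'eef_rot': array([-2.06376283e-04,  1.28511690e-01,  9.91707690e-01, -7.48655358e-04]), 'contact_force': array([0.74324251, 0.26986668, 0.60322028]), 'torque': array([ 0.00876534, -0.02724914,  0.0302979 ]), 'gripper_width': 1.002170609167832}
scene green_lid 0.97 [352.3, 251.1, 22.9, 26.9] med [0.599 0.115 0.039] top [0.592 0.122 0.041] [0.051 0.052 0.008]
scene green_lid 0.68 [441.1, 231.5, 36.4, 39.5] med [0.702 0.287 0.052] top [0.696 0.301 0.054] [0.069 0.066 0.008]
scene green_lid 0.62 [396.3, 160.9, 23.3, 31.3] med [0.578 0.233 0.206] top [0.571 0.242 0.209] [0.051 0.052 0.009]
scene green_lid 0.56 [357.4, 175.8, 32.1, 38.0] med [0.459 0.26  0.
[... 737 characters left out ...]
0.014]
side green_lid 0.62 [280.1, 390.7, 54.0, 64.3] med [0.443 0.284 0.05 ] top [0.448 0.272 0.051] [0.07  0.072 0.008]
side green_lid 0.6 [216.5, 282.6, 39.1, 45.7] med [0.564 0.253 0.204] top [0.57  0.244 0.203] [0.053 0.052 0.007]
side green_lid 0.55 [132.2, 345.3, 50.3, 57.2] med [0.683 0.312 0.049] top [0.694 0.303 0.05 ] [0.069 0.069 0.008]
side blue_lid 0.61 [321.7, 134.2, 23.0, 25.4] med [ 0.631 -0.192  0.198] top [ 0.636 -0.206  0.203] [0.05  0.054 0.007]
side coaster 0.7 [311.7, 276.4, 65.3, 49.3] med [0.506 0.008 0.004] top [0.508 0.004 0.005] [0.12  0.122 0.009]
side green_flask 0.88 [215.7, 309.9, 63.6, 100.2] med [0.548 0.27  0.08 ] top [0.568 0.247 0.163] [0.071 0.066 0.017]
```

View pics/a.png

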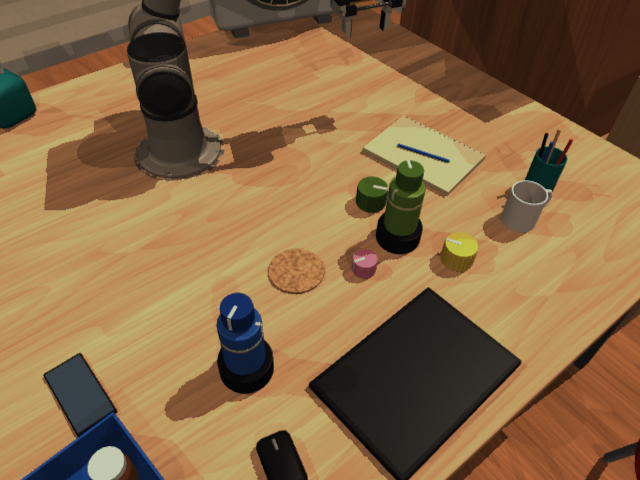

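The scene picture shows the green flask with its lid at about (408,172). The pink lid is at (365,263), the yellow one at (459,252), and a loose larger green one at (371,193). The coaster is at (297,270). I'll measure the line and mark angles and check the wrist camera's mounting.

```bash
python3 - <<'E'
from h import *
c=cap('wrist');print(np.array(c['T_tool_cam']).round(3),c['fx'])
for n in ['scene','side']:
    c=cap(n);P=cloud(c);im=c['img'].astype(int);w=(im.min(-1)>130)
    d=P-np.array([.571,.243,0]);r=np.hypot(d[...,0],d[...,1])
    for nm,lo,hi,rm in [('line',.195,.222,.03),('mark',.150,.175,.042)]:
        m=w&(P[...,2]>lo)&(P[...,2]<hi)&(r<rm)
        v=d[m].mean(0) if m.any() else None
        print(n,nm,m.sum(),v,None if v is None else np.degrees(np.arctan2(v[1],v[0])))
E
```

```text
[[ 0.001 -0.965 -0.263  0.071]
 [ 1.     0.001  0.001 -0.   ]
 [-0.    -0.263  0.965 -0.158]
 [ 0.     0.     0.     1.   ]] 398.68259490243463
scene line 22 [-0.01192411  0.00730154  0.20961377] 148.51945440376576
scene mark 0 None None
side line 63 [-0.01191153  0.00629488  0.20509967] 152.14490950497543
side mark 0 None None
```

```bash
python3 -m creep '[[[-0.02,-0.006,-0.01],[0,0,0]],[[-0.034,-0.01,-0.02],[0,0,0]],[[-0.034,-0.01,-0.02],[0,0,0]],[[-0.034,-0.01,-0.02],[0,0,0]],[[-0.034,-0.01,-0.02],[0,0,0]]]' 0.0918 25; python3 -m creep '[[[-0.034,-0.01,-0.01],[0,0,0]],[[-0.034,-0.01,0],[0,0,0]],[[-0.034,-0.01,0],[0,0,0]],[[-0.034,-0.01,0],[0,0,0]],[[-0.034,-0.01,0],[0,0,0]]]'
```

```text
t: 1.07
tcp_pos: [0.2739, 0.4224, 0.3178]
eef_rot: [0.0, 0.128, 0.992, 0.0]
contact_force: [0.6, 0.8, -0.3]
gripper_width: 1.002
t: 1.48
tcp_pos: [0.4259, 0.3305, 0.327]
eef_rot: [0.0, 0.129, 0.992, 0.0]
contact_force: [0.1, 0.1, 0.8]
gripper_width: 0.999
```

```bash
python3 -m creep '[[[-0.034,-0.01,0],[0,0,0]],[[-0.034,-0.01,0],[0,0,0]],[[-0.034,-0.01,0],[0,0,0]],[[-0.034,-0.01,0],[0,0,0]],[[-0.027,-0.008,0],[0,0,0]]]'; python3 -m creep '[[[0,0,0],[0,0,0]],[[0,0,0],[0,0,0]],[[0,0,0],[0,0,0]],[[0,0,0],[0,0,0]],[[0,0,0],[0,0,0]]]'
python3 - <<'E'
from h import *
c=cap('wrist');P=cloud(c);save(c,'w1');im=c['img'].astype(int)
print(ctrl.sense()['tcp_pos'],ctrl.sense()['q'])
z=P[...,2];m=(z>.198)&(z<.214)&(np.hypot(P[...,0]-.571,P[...,1]-.243)<.04)
p=P[m];print('lid top',((p.max(0)+p.min(0))/2),p.max(0)-p.min(0),p[:,2].mean())
ctr=(p.max(0)+p.min(0))/2
m2=(z>.155)&(z<.168)&(np.hypot(P[...,0]-.571,P[...,1]-.243)<.05);p2=P[m2];print('shoulder',(p2.max(0)+p2.min(0))/2,p2.max(0)-p2.min(0))
w=(im.min(-1)>120)
d=P-ctr;r=np.hypot(d[...,0],d[...,1])
for nm,mm in [('line',m),('mark',(z<.185)&(z>.14)&(r<.045))]:
    k=mm&w;print(nm,k.sum());
    if k.any(): v=d[k].mean(0);print(v,np.degrees(np.arctan2(v[1],v[0])),np.argwhere(k).mean(0))
E
```

```text
t: 1.9
tcp_pos: [0.5719, 0.2419, 0.3264]
eef_rot: [0.0, 0.129, 0.992, -0.0]
contact_force: [0.6, 0.5, 0.1]
gripper_width: 0.997
t: 2.32
tcp_pos: [0.569, 0.2447, 0.3273]
eef_rot: [0.0, 0.128, 0.992, 0.0]
contact_force: [-0.3, -0.3, 0.1]
gripper_width: 1.001
[0.56911749 0.24467915 0.32731934] [ 2.82297210e-01  4.78373124e-01  1.04086733e+00  1.86948506e-04
  1.62161203e+00 -1.03229185e+00]
lid top [0.56993365 0.24231199 0.20345152] [0.05190137 0.05270648 0.01088475] 0.20627665500546824
shoulder [0.56642124 0.24198042 0.16006487] [0.06554594 0.07396707 0.01010077]
line 283
[-0.01088868  0.0066734   0.00367346] 148.49691524956765 [219.36042403 319.39929329]
mark 0
```

View pics/w1.png

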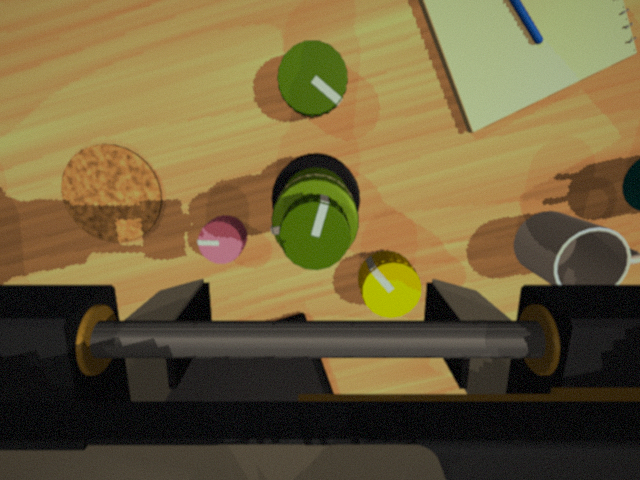

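The wrist picture shows the lid centred at about (315,232), its line running from (316,236) to (325,200), and the shoulder mark at about (276,230). I'll compute the mark's angle.

```bash
python3 - <<'E'
from h import *
c=cap('wrist');im=c['img'].astype(int)
sub=im[222:240,266:286].min(-1);print(sub.max())
k=np.argwhere(sub>95)+[222,266];print(len(k),k.mean(0))
P=cloud(c)
d=c['T'][:3,:3]@np.array([(k.mean(0)[1]-c['cx'])/c['fx'],(k.mean(0)[0]-c['cy'])/c['fy'],1]);o=c['T'][:3,3]
X=o+d*(.162-o[2])/d[2];v=X-np.array([.5705,.2425,0]);print(X,np.hypot(*v[:2]),np.degrees(np.arctan2(v[1],v[0])))
z=P[...,2];m=(z>.2)&(z<.213)&(np.hypot(P[...,0]-.57,P[...,1]-.2425)<.03)&(im.min(-1)>120)
p=P[m][:,:2];u,s,vt=np.linalg.svd(p-p.mean(0));print(np.degrees(np.arctan2(vt[0,1],vt[0,0])))
E
python3 -m creep '[[[0,0,0],[0,0,0.12]],[[0,0,0],[0,0,0.12]],[[0,0,0],[0,0,0.12]],[[0,0,0],[0,0,0.12]],[[0,0,0],[0,0,0.12]]]'; python3 -m creep '[[[0,0,0.01],[0,0,0.12]],[[0,0,0.02],[0,0,0.12]],[[0,0,0.02],[0,0,0.12]],[[0,0,0.02],[0,0,0.04]],[[0,0,0.01],[0,0,0]]]'
```

```text
117
30 [230.4        275.33333333]
[0.5684522  0.20876128 0.162     ] 0.03380080775005266 -93.47334760231638
-30.241979861408772
t: 2.83
tcp_pos: [0.5695, 0.2442, 0.3271]
eef_rot: [0.0, 0.418, 0.908, 0.0]
contact_force: [-0.0, -0.2, 0.0]
gripper_width: 1.001
t: 3.25
tcp_pos: [0.5686, 0.244, 0.2445]
eef_rot: [-0.001, 0.588, 0.809, -0.001]
contact_force: [0.2, 0.5, -0.3]
gripper_width: 1.001
```

```bash
python3 -m creep '[[[-0.0014,0.001,0.01],[0,0,0]],[[0,0,0.02],[0,0,0]],[[0,0,0.02],[0,0,0]],[[0,0,0.015],[0,0,0]],[[0,0,0.005],[0,0,0]]]';  python3 -m creep '[[[0,0,0],[0,0,0]],[[0,0,0],[0,0,0]],[[0,0,0],[0,0,0]],[[0,0,0],[0,0,0]],[[0,0,0],[0,0,0]]]'
```

```text
t: 3.67
tcp_pos: [0.5705, 0.2426, 0.1748]
eef_rot: [-0.001, 0.588, 0.809, -0.001]
contact_force: [-0.2, -0.1, -0.7]
gripper_width: 1.0
t: 4.08
tcp_pos: [0.5718, 0.2429, 0.1778]
eef_rot: [0.001, 0.588, 0.809, 0.001]
contact_force: [-0.5, -0.9, 0.1]
gripper_width: 1.001
```

```bash
python3 -m creep '[[[0,0,0.004],[0,0,0]],[[0,0,0],[0,0,0]],[[0,0,0],[0,0,0]],[[0,0,0],[0,0,0]],[[0,0,0],[0,0,0]]]' 0.04 25;  python3 -m creep '[[[0,0,0],[0,0,0]],[[0,0,0],[0,0,0]],[[0,0,0],[0,0,0]],[[0,0,0],[0,0,0]],[[0,0,0],[0,0,0]]]'
```

```text
t: 4.5
tcp_pos: [0.5714, 0.2427, 0.1727]
eef_rot: [-0.0, 0.588, 0.809, 0.0]
contact_force: [-0.4, 0.7, 0.1]
gripper_width: 0.687
t: 4.92
tcp_pos: [0.5711, 0.2426, 0.1727]
eef_rot: [-0.0, 0.588, 0.809, -0.0]
contact_force: [-3.0, -1.2, 1.4]
gripper_width: 0.566
```

Gripped: 0.566 × 92 mm is about 52 mm, which matches the lid. I'll turn it anticlockwise.

```bash
python3 -m creep '[[[0,0,0],[0,0,-0.05]],[[0,0,0],[0,0,-0.09]],[[0,0,0],[0,0,-0.09]],[[0,0,0],[0,0,-0.09]],[[0,0,0],[0,0,-0.06]]]';  python3 -m creep '[[[0,0,0],[0,0,-0.06]],[[0,0,0],[0,0,-0.09]],[[0,0,0],[0,0,-0.09]],[[0,0,0],[0,0,-0.09]],[[0,0,0],[0,0,-0.05]]]'
python3 - <<'E'
from h import *
c=cap('wrist');save(c,'w2');s=ctrl.sense();print(s['torque'],s['q'][5])
E
```

```text
t: 5.33
tcp_pos: [0.571, 0.2427, 0.1727]
eef_rot: [-0.0, 0.423, 0.906, -0.0]
contact_force: [-2.4, -1.3, 0.8]
gripper_width: 0.562
t: 5.75
tcp_pos: [0.5709, 0.2425, 0.1727]
eef_rot: [-0.0, 0.244, 0.97, -0.0]
contact_force: [-3.4, -1.8, 1.8]
gripper_width: 0.563
[-0.36622602  0.39011932 -0.02664753] -0.8004593261369917
```

View pics/w2.png

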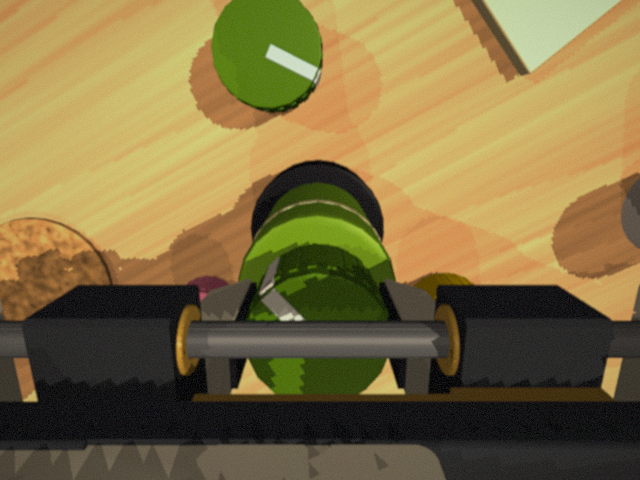

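```bash
python3 - <<'E'
from h import *
a=cv2.imread('pics/w2.png')[240:400,230:410]
b=cv2.imread('pics/a.png')[150:230,360:450]
cv2.imwrite('pics/z.png',np.hstack([cv2.resize(a,(450,400)),cv2.resize(b,(350,400))[:400]]))
E
```

```text
(no output)
```

View pics/z.png

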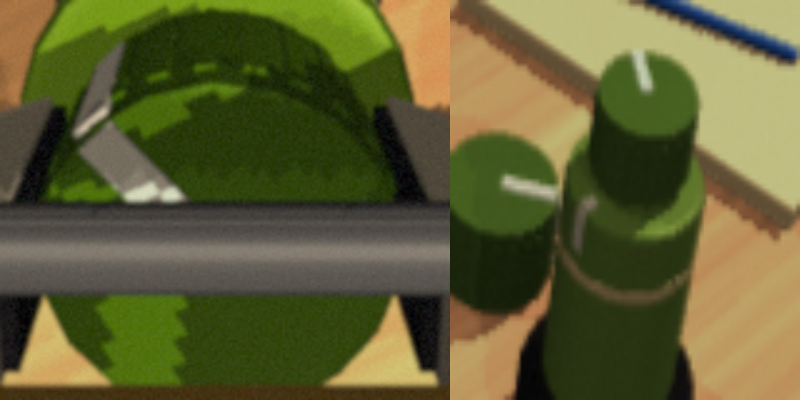

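The crop shows the lid's line continuing down its side, so the lid is turning with the fingers. The shoulder mark is where I measured it. About 73° remain.

```bash
python3 -m creep '[[[0,0,0],[0,0,-0.06]],[[0,0,0],[0,0,-0.1]],[[0,0,0],[0,0,-0.1]],[[0,0,0],[0,0,-0.1]],[[0,0,0],[0,0,-0.06]]]';  python3 -m creep '[[[0,0,0],[0,0,-0.06]],[[0,0,0],[0,0,-0.1]],[[0,0,0],[0,0,-0.1]],[[0,0,0],[0,0,-0.1]],[[0,0,0],[0,0,-0.06]]]';python3 -m creep '[[[0,0,0],[0,0,-0.1]],[[0,0,0],[0,0,-0.1]],[[0,0,0],[0,0,-0.1]],[[0,0,0],[0,0,-0.1]],[[0,0,0],[0,0,-0.04]]]'
python3 - <<'E'
from h import *
s=ctrl.sense();print(s['torque'],s['q'][5])
cs=cap('side');c=cap('scene')
b=c['img'][140:240,350:460];a=cs['img'][250:400,180:330];w=cap('wrist')['img'][220:400,220:420]
f=lambda i:cv2.resize(i,(266,300),interpolation=cv2.INTER_CUBIC)
cv2.imwrite('pics/d.png',np.hstack([f(a),f(b),f(w)])[...,::-1])
E
```

```text
t: 6.22
tcp_pos: [0.5709, 0.2425, 0.1727]
eef_rot: [-0.0, 0.037, 0.999, -0.0]
contact_force: [-2.9, -2.1, 2.4]
gripper_width: 0.564
t: 6.63
tcp_pos: [0.571, 0.2423, 0.1727]
eef_rot: [-0.001, -0.172, 0.985, -0.0]
contact_force: [-3.3, -1.6, 2.4]
gripper_width: 0.564
t: 7.05
tcp_pos: [0.571, 0.2421, 0.1727]
eef_rot: [-0.001, -0.383, 0.924, -0.0]
contact_force: [-2.5, -3.5, 1.8]
gripper_width: 0.563
[-0.45356049  0.52720173 -0.04932296] -2.0782673157466807
```

View pics/d.png

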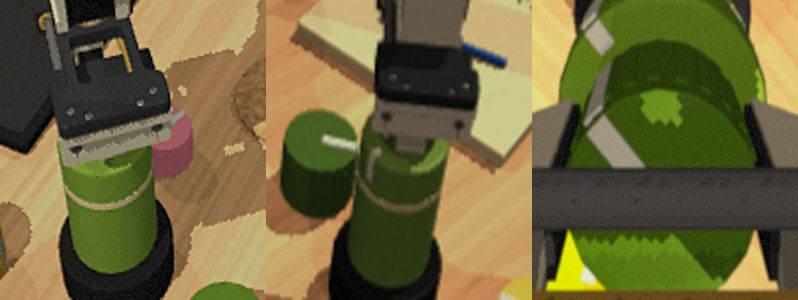

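In the wrist crop at the right, the line, its run down the lid's side and the shoulder mark are lined up. Next is a gentle lift, watching the force.

```bash
python3 -m creep '[[[0,0,0],[0,0,0]],[[0,0,-0.002],[0,0,0]],[[0,0,-0.003],[0,0,0]],[[0,0,-0.003],[0,0,0]],[[0,0,0],[0,0,0]]]'; python3 -m creep '[[[0,0,-0.004],[0,0,0]],[[0,0,-0.004],[0,0,0]],[[0,0,-0.004],[0,0,0]],[[0,0,-0.004],[0,0,0]],[[0,0,-0.004],[0,0,0]]]'
```

```text
t: 7.62
tcp_pos: [0.5712, 0.2423, 0.1809]
eef_rot: [-0.0, -0.381, 0.925, -0.0]
contact_force: [-3.5, -5.2, -1.4]
gripper_width: 0.563
t: 8.03
tcp_pos: [0.5721, 0.2436, 0.202]
eef_rot: [0.002, -0.381, 0.924, 0.0]
contact_force: [-0.4, -0.2, -1.0]
gripper_width: 0.565
```

The lid is free: force is about its own weight. I'll raise it and carry it to the coaster.

```bash
python3 -m creep '[[[0,0,-0.008],[0,0,0]],[[0,0,-0.012],[0,0,0]],[[0,0,-0.012],[0,0,0]],[[0,0,-0.008],[0,0,0]],[[0,0,0],[0,0,0]]]'; python3 -m creep '[[[0.01,-0.006,0],[0,0,0]],[[0.02,-0.012,0],[0,0,0]],[[0.025,-0.014,0],[0,0,0]],[[0.027,-0.016,0],[0,0,0]],[[0.027,-0.016,0],[0,0,0]]]'; python3 -m creep '[[[0.027,-0.016,0],[0,0,0]],[[0.027,-0.016,0],[0,0,0]],[[0.025,-0.014,0],[0,0,0]],[[0.018,-0.01,0],[0,0,0]],[[0.008,-0.004,0],[0,0,0]]]'; python3 -m creep '[[[0,0,0],[0,0,0]],[[0,0,0],[0,0,0]],[[0,0,0],[0,0,0]],[[0,0,0],[0,0,0]],[[0,0,0],[0,0,0]]]'
python3 - <<'E'
from h import *
print(ctrl.sense()['tcp_pos'])
ims=[]
for n in ['scene','side']:
    c=cap(n);P=cloud(c);ims.append(c['img'])
    for q in ['green_lid','coaster']:
        for m in ctrl.masks_of(q,n):
            if m['conf']<.3: continue
            p=P[m['pixels']&(c['z_map']>0)];print(n,q,m['conf'],np.median(p,0).round(3),np.percentile(p,[2,98],axis=0).round(3).tolist())
cv2.imwrite('pics/e.png',np.hstack([cv2.resize(ims[0][80:320,180:440],(400,370)),cv2.resize(ims[1][150:390,230:490],(400,370))])[...,::-1])
E
```

```text
t: 8.45
tcp_pos: [0.5724, 0.2433, 0.2436]
eef_rot: [0.003, -0.381, 0.924, -0.0]
contact_force: [0.4, 0.5, -0.8]
gripper_width: 0.566
t: 8.87
tcp_pos: [0.5378, 0.1189, 0.2397]
eef_rot: [-0.001, -0.382, 0.924, 0.0]
contact_force: [0.6, -0.4, -1.4]
gripper_width: 0.562
t: 9.28
tcp_pos: [0.5054, 0.0011, 0.2401]
eef_rot: [-0.001, -0.38, 0.925, 0.0]
contact_force: [1.0, -0.5, -0.7]
gripper_width: 0.562
t: 9.7
tcp_pos: [0.5071, 0.0049, 0.2405]
eef_rot: [-0.0, -0.382, 0.924, 0.0]
contact_force: [-0.2, 0.0, -0.4]
gripper_width: 0.566
[0.50710017 0.00493654 0.24053496]
scene green_lid 0.97 [0.598 0.115 0.039] [[0.57, 0.096, 0.004], [0.618, 0.143, 0.044]]
scene green_lid 0.86 [0.702 0.289 0.052] [[0.665, 0.268, 0.007], [0.73, 0.332, 0.057]]
scene green_lid 0.78 [0.459 0.262 0.052] [[0.382, 0.236, 0.003], [0.484, 0.333, 0.059]]
scene coaster 0.73 [0.511 0.003 0.009] [[0.456, -0.048, 0.005], [0.562, 0.056, 0.012]]
side green_lid 0.81 [0.443 0.283 0.05 ] [[0.413, 0.241, 0.0], [0.479, 0.308, 0.053]]
side green_lid 0.73 [0.513 0.029 0.259] [[0.498, 0.008, 0.235], [0.532, 0.033, 0.274]]
side green_lid 0.7 [0.582 0.129 0.035] [[0.566, 0.099, -0.001], [0.613, 0.149, 0.039]]
side green_lid 0.67 [0.684 0.312 0.049] [[0.66, 0.273, 0.002], [0.724, 0.337, 0.052]]
side coaster 0.86 [0.506 0.008 0.004] [[0.454, -0.049, 0.002], [0.562, 0.059, 0.007]]
```

View pics/e.png

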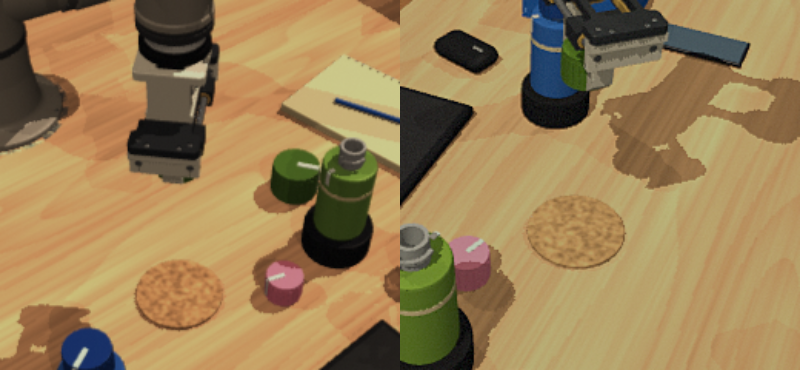

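Both views show the neck bare and the lid held level over the coaster. I'll lower it.

```bash
python3 -m creep '[[[0,0,0.012],[0,0,0]],[[0,0,0.025],[0,0,0]],[[0,0,0.03],[0,0,0]],[[0,0,0.03],[0,0,0]],[[0,0,0.03],[0,0,0]]]'; python3 -m creep '[[[0,0,0.03],[0,0,0]],[[0,0,0.025],[0,0,0]],[[0,0,0.015],[0,0,0]],[[0,0,0.01],[0,0,0]],[[0,0,0.005],[0,0,0]]]'; python3 -m creep '[[[0,0,0.003],[0,0,0]],[[0,0,0.003],[0,0,0]],[[0,0,0.003],[0,0,0]],[[0,0,0],[0,0,0]],[[0,0,0],[0,0,0]]]'
```

```text
t: 10.42
tcp_pos: [0.507, 0.004, 0.1128]
eef_rot: [0.001, -0.381, 0.924, -0.0]
contact_force: [-0.9, 0.0, -1.0]
gripper_width: 0.565
t: 10.83
tcp_pos: [0.5065, 0.004, 0.0275]
eef_rot: [-0.001, -0.381, 0.924, 0.0]
contact_force: [-0.4, -0.4, -0.0]
gripper_width: 0.566
t: 11.25
tcp_pos: [0.5073, 0.0039, 0.0202]
eef_rot: [0.0, -0.381, 0.924, -0.0]
contact_force: [1.1, -0.5, -0.2]
gripper_width: 0.569
```

```bash
python3 -m creep '[[[0,0,0.002],[0,0,0]],[[0,0,0.002],[0,0,0]],[[0,0,0.002],[0,0,0]],[[0,0,0.001],[0,0,0]],[[0,0,0],[0,0,0]]]'; python3 -m creep '[[[0,0,0.001],[0,0,0]],[[0,0,0],[0,0,0]],[[0,0,0.001],[0,0,0]],[[0,0,0],[0,0,0]],[[0,0,0],[0,0,0]]]'
```

```text
t: 11.67
tcp_pos: [0.5067, 0.004, 0.0124]
eef_rot: [-0.0, -0.381, 0.924, 0.0]
contact_force: [0.7, 0.0, -1.4]
gripper_width: 0.566
t: 12.08
tcp_pos: [0.507, 0.004, 0.0107]
eef_rot: [0.0, -0.381, 0.924, 0.0]
contact_force: [0.3, 0.5, -0.3]
gripper_width: 0.562
```

```bash
python3 -m creep '[[[0,0,0.0005],[0,0,0]],[[0,0,0],[0,0,0]],[[0,0,0.0005],[0,0,0]],[[0,0,0],[0,0,0]],[[0,0,0],[0,0,0]]]';  python3 -m creep '[[[0,0,0.0005],[0,0,0]],[[0,0,0],[0,0,0]],[[0,0,0.0005],[0,0,0]],[[0,0,0],[0,0,0]],[[0,0,0],[0,0,0]]]'
```

```text
t: 12.5
tcp_pos: [0.507, 0.004, 0.0107]
eef_rot: [0.0, -0.381, 0.924, -0.0]
contact_force: [-3.5, -0.2, 9.8]
gripper_width: 0.565
t: 12.92
tcp_pos: [0.5071, 0.004, 0.0106]
eef_rot: [0.0, -0.381, 0.924, -0.0]
contact_force: [-5.9, 0.3, 19.7]
gripper_width: 0.565
```

Contact confirmed. I'll ease off, open and retreat.

```bash
python3 -m creep '[[[0,0,-0.0007],[0,0,0]],[[0,0,-0.0007],[0,0,0]],[[0,0,0],[0,0,0]],[[0,0,0],[0,0,0]],[[0,0,0],[0,0,0]]]'; python3 -m creep '[[[0,0,0],[0,0,0]],[[0,0,0],[0,0,0]],[[0,0,0],[0,0,0]],[[0,0,0],[0,0,0]],[[0,0,0],[0,0,0]]]' 0.0918;python3 -m creep '[[[0,0,0],[0,0,0]],[[0,0,0],[0,0,0]],[[0,0,0],[0,0,0]],[[0,0,0],[0,0,0]],[[0,0,0],[0,0,0]]]'
```

```text
t: 13.33
tcp_pos: [0.5071, 0.004, 0.0106]
eef_rot: [0.0, -0.381, 0.924, -0.0]
contact_force: [-2.6, 0.4, 8.7]
gripper_width: 0.565
t: 13.75
tcp_pos: [0.5069, 0.004, 0.0099]
eef_rot: [-0.0, -0.381, 0.924, 0.0]
contact_force: [-0.2, -0.1, -0.3]
gripper_width: 0.878
t: 14.17
tcp_pos: [0.507, 0.004, 0.0101]
eef_rot: [0.0, -0.381, 0.924, 0.0]
contact_force: [-0.0, -0.4, 0.1]
gripper_width: 1.0
```

```bash
python3 -m creep '[[[0,0,-0.005],[0,0,0]],[[0,0,-0.015],[0,0,0]],[[0,0,-0.025],[0,0,0]],[[0,0,-0.03],[0,0,0]],[[0,0,-0.03],[0,0,0]]]'; python3 -m creep '[[[0,0,-0.03],[0,0,0]],[[0,0,-0.03],[0,0,0]],[[0,0,-0.03],[0,0,0]],[[0,0,-0.02],[0,0,0]],[[0,0,0],[0,0,0]]]'
python3 - <<'E'
from h import *
ims=[]
for n in ['scene','side']:
    c=cap(n);P=cloud(c);ims.append(c['img'])
    m=(P[...,2]>.02)&(P[...,2]<.06)&(np.hypot(P[...,0]-.507,P[...,1]-.004)<.07)&(c['z_map']>0);p=P[m]
    t=p[p[:,2]>np.percentile(p[:,2],95)-.006];print(n,(t.max(0)+t.min(0))/2,np.ptp(t,0),t[:,2].mean())
    for m in ctrl.masks_of('blue_lid',n)[:1]: print(m['bbox'],np.median(P[m['pixels']&(c['z_map']>0)],0))
cv2.imwrite('pics/f.png',np.hstack([cv2.resize(ims[0][80:400,180:440],(400,490)),cv2.resize(ims[1][130:390,230:490],(400,490))])[...,::-1])
E
```

```text
t: 14.58
tcp_pos: [0.5064, 0.004, 0.1163]
eef_rot: [-0.0, -0.381, 0.924, 0.0]
contact_force: [1.3, -0.8, 0.4]
gripper_width: 1.001
t: 15.0
tcp_pos: [0.509, 0.0037, 0.2302]
eef_rot: [0.004, -0.381, 0.924, -0.002]
contact_force: [0.8, 0.1, -0.1]
gripper_width: 0.996
scene [0.50755849 0.00582731 0.0472046 ] [0.05345483 0.0528918  0.00881764] 0.046450636599392706
[222.8, 294.2, 32.9, 36.6] [ 0.64723731 -0.21026954  0.20727965]
side [0.5068242  0.005554   0.04180747] [0.05008259 0.05329726 0.00723792] 0.042247372880031636
[321.3, 156.1, 8.1, 3.4] [ 0.6427171  -0.18240955  0.17319941]
```

View pics/f.png

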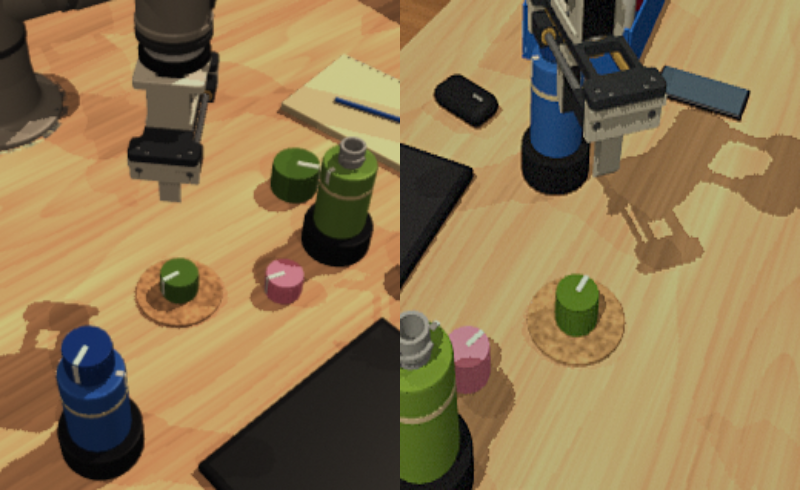

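The lid stands upright in the middle of the coaster, the neck is bare and the blue lid hasn't been touched. I'm handing in.

```bash
python3 -c "
from cell import ctrl
print(ctrl.hand_in())"
```

```text
the job is handed in; nothing more can be done
None
```

The green flask's lid is off and standing right way up on the cork coaster, and the job is handed in at about 15 s of the 58 s allowed.

- **Unscrewing:** I turned the lid about 117° anticlockwise in five short turns. It took a single hold, because the wrist never ran out of range. The wrist picture then showed the white line in line with the shoulder mark.
- **Lifting:** it came off with only about 1 N of vertical load, so it had let go of the neck.
- **Placing:** I lowered it until it touched, pressing with about 20 N, then eased off, opened the fingers and backed away.

In the last pictures, the scene and side cameras both put the lid within about 2 mm of the coaster's centre. Its top measured 42 mm (side) and 46 mm (scene) high, against 44 mm expected; that is within camera accuracy. The neck is bare, and the gripper is about 0.2 m above everything. The blue lid is where it was in the scene view. The side view was no check on it, because the gripper hid most of it.

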